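# Shield the burs, then open the suction trap

### The job

Take the blue splash shield out of its rack and lean it against the long side of the bur stand that faces the suction traps, foot on the worktop and top tipped back against the stand, clear of its ends. Then take the blue cap off its suction trap: it is a part-turn lock whose hand cannot be seen, so try loosening it one way and, if it stops early, the other way, then lift it off and finish still holding it upright above its trap, its whole stem clear of the can. Do not disturb the black-capped trap's cap, the dropper bottle or the glass dish.

Things in the scene. Friction and masses are not known exactly. Their poses are not given: they have to be found in the camera images.
- shield: blue flat splash shield, 8 thick (x) x 120 wide (y) x 180 high (z), 0.18 kg, with a white grip strip 14 thick along the whole top edge, from 150 to 180 above the foot. Origin: centre of its lower edge. It starts upright, loose in the slot of the rack, and is lifted straight up out of it. Both faces are alike
- shield_grip (a point): centre of the shield's white grip strip, 165 mm above its foot
- shield_rack: fixed white rack holding the shield at the start: base 64 x 136 x 8 thick with a slot 10 wide along its y between two walls that reach 38 above the worktop. Origin: centre of its underside
- bur_stand: fixed closed clear box with colour-coded burs, 78 deep (x) x 236 wide (y) x 113 high, upright flat faces. Origin: centre of its underside; its -x side is the long front, a plane 38 from the origin, facing the traps (to the robot's right). The shield leans on the upper front edge, 113 above the worktop
- trap_a: fixed white round suction trap with the blue cap: can 76 diameter, 90 high, open at the top, foot 94 diameter, a pipe stub on its +x side. Origin: centre of its underside; never turned. Its hidden lock opens clockwise or anticlockwise, drawn anew at each start; nothing shows which
- cap_a: loose blue cap, 0.12 kg. Origin: centre of its disc's underside, on the can's rim (90 above the worktop); z up. Disc 75 diameter x 8; on it a knob. Starts locked (lifts only 3 mm), +x within 0.1 rad of the trap's. Turns freely about 1.05 rad the opening way to a stop, where it lifts straight out; the other way it stops after 0.1 to 0.4 rad. A stem with a 52 mm crossbar hangs to 41 below the origin
- cap_a_knob (a point): centre of the blue cap's round knob, 24 above the cap's origin: the place to grip, from above. Knob 44 diameter, from 8 to 40 above the origin, with a white line on top along the cap's +x
- trap_b: the other fixed suction trap, same build, with the black cap; leave alone. Origin: centre of its underside
- cap_b: loose black cap of the other trap, same build as the blue one; leave alone
- drop_bottle: loose white dropper bottle with blue top, 26 diameter, 68 high; bystander. Origin: centre of its underside
- dappen_dish: loose small octagonal glass dish, 31 across, 26 high; bystander. Origin: centre of its underside
Not all that is in view belongs to the job. Of the things like the cap_a, leave any that is green; of the rest the larger one is meant.

How it is judged:
By the outcome, as a careful person would: the job done as asked, in the order asked, and still so for the second after the job is handed in, while the arm keeps its last pose, push and grip.
It also fails if it takes over 64 s, if anything falls off the work surface, if the arm or the gripper's body presses on something with over 40 N, if the wrist force passes 120 N, or if a joint passes its speed limit or range.

### The arm

A 7-joint arm with a two-finger parallel gripper is mounted at the origin on a cart in front of the work surface, level with it; the furniture and walls round the work are solid. World frame = base frame: x ahead of the robot, y to its left, z up, the work surface at z = 0. Lengths are in m, angles in rad, forces in N, time in s.
With the tool pointing down it reaches from about 0.35 to 0.9 m from the base axis. Payload 7.2 kg.
Tool frame: the origin (TCP) lies midway between the tips of the shut fingers; the grasp point (between the pads) lies 19 mm behind it; z points along the fingers, y is the line along which they close (so a half turn about z gives the same grasp; the last joint's range is limited). The gripper opens to 88 mm and grips with 3 to 60 N. Pads are 20 mm wide; open, the fingers measure 115 mm over their backs; the gripper's body (75 mm by 178 mm) begins 61 mm behind the grasp point.
Start: joints at [-1.297, 0.411, -0.013, 1.596, 0.006, 1.134, -0.082], TCP at [0.209, 0.589, 0.223] pointing down, gripper open.
Joint ranges: [-2.95, 2.95], [-0.29, 1.99], [-1.47, 1.44], [0.14, 2.54], [-1.03, 4.17], [0.13, 1.85], [-2.86, 2.86]. Speed limits (rad/s): [2.39, 2.39, 3.01, 3.01, 3.14, 3.14, 3.14].

### API

Orientations are given as a 3x3 rotation matrix whose columns are the frame's x, y, z axes.
In Python, from workcell import arm gives the robot as it stands.
- The arm moves only by the tool servo_tool, never from a script. Its arguments are lists of equal length, an entry for each row: "translation": the shift along the tool's x, y, z in cm, a list of three; "twist": the turn about the tool's z in degrees; "claw": the finger opening in cm, from 0 to 8.78. In form: {"translation": [[x, y, z], ...], "twist": [twist, ...], "claw": [claw, ...]}. A call has 1 to 12 rows; each row is the pose to reach, as a shift and turn from the pose commanded when the call began, along the tool's axes at that moment; what a row does not reach only later rows make up. A row lasts 1/8 s, in which the tool goes at most 62.5 mm and 10.7 degrees, less where a joint would pass 70% of its speed; a pose out of reach is approached as far as the arm can. A call with a gripper value outside its range is refused whole. The fingers move at their own pace and stop on an object; "force" is the grip in N (left out, the last holds). Time passes only in rows, so rows that repeat a pose let the fingers close. It gives the time, the measured TCP pose, the force, the opening and the grip force at its end, in the units of the state.
- arm.get_obs(): the state, without advancing time (a new reading comes with each control period).
- arm.get_image(name): name is "scene" or "top"; returns the picture (384x512x3 uint8, red, green, blue); there is no depth.
- arm.camera_params(name): a dict with "vfov" (degrees; the focal length in pixels is half the picture's height over the tangent of half this angle, whatever the lens; pixels are square), "cx", "cy" (the principal point, pixels), "cam_to_world" (4x4, takes a point from camera to world coordinates). Camera axes: x right, y down, z forward; pixel columns grow to the right and rows downward; lengths in m; the calibration is good to about 2 mm. A picture is of the moment at which its call begins. camera_params takes no time and is no camera call.
- arm.finish_job(): hands the job in; it is judged then, once.
The state is a dict: "time": time; "joint_positions": joint angles; "qd": joint speeds; "joint_torque": joint torques, N m; "ee_pos": TCP position; "tool_rot": TCP orientation; "wrist_force": force on the tool from outside, world axes, zero at the start; "ft_torque": the same for the moment, N m; "grip_width": opening from 0.0 (shut) to 1.0 (fully open); "grip_force": force on a finger pad.
Only numpy, scipy, OpenCV 4.12 (cv2) and the standard library are available. Lean on these libraries where they do the work, as an engineer would, in place of code of your own. Each camera call takes 0.05 s, during which the arm holds its last target. There are 200 camera calls.

## Working session

There is one attempt and no reset: what is moved stays moved. The work goes in short steps, Python scripts to look and compute and a tool call to move; the robot and the scene stay as the last step left them, time stands still between calls to the robot, and variables do not carry over. Pictures are saved under pics/ and viewed, at most 10 in all, crops included, and the job is handed in when it is done.

Besides the shell and the picture viewer there is one more tool, called after "Emit:" as name(argument=value, ...), one argument or row to a line, values as JSON. servo_tool: Moves the arm, as the interface text tells. Its arguments: {"type":"object","properties":{"translation":{"type":"array","items":{"type":"array","items":{"type":"number"}}},"twist":{"type":"array","items":{"type":"number"}},"claw":{"type":"array","items":{"type":"number"}},"force":{"type":"number"}},"required":["translation","twist","claw"]}

```bash
mkdir -p pics; python3 - <<'E'
from workcell import arm
import cv2,numpy as np
np.set_printoptions(precision=4,suppress=True)
for n in("scene","top"):
    im=arm.get_image(n); cv2.imwrite(f"pics/{n}0.png",im[:,:,::-1]); p=arm.camera_params(n); print(n,p)
o=arm.get_obs(); print(o)
E
```

```text
scene {'vfov': 53.14918271824199, 'cx': 257.1938997877766, 'cy': 187.7961370922019, 'cam_to_world': array([[ 0.702 , -0.5214,  0.4852, -0.0203],
       [-0.712 , -0.4981,  0.4949, -0.4692],
       [-0.0164, -0.6929, -0.7209,  0.8579],
       [ 0.    ,  0.    ,  0.    ,  1.    ]])}
top {'vfov': 45.9953222777916, 'cx': 250.07761615179922, 'cy': 193.08446756024566, 'cam_to_world': array([[ 0.0005, -0.9851,  0.1721,  0.2683],
       [-0.9995, -0.0062, -0.0322,  0.032 ],
       [ 0.0328, -0.172 , -0.9845,  1.2941],
       [ 0.    ,  0.    ,  0.    ,  1.    ]])}
{'time': 0.1, 'joint_positions': array([-1.2972,  0.4118, -0.0127,  1.597 ,  0.0056,  1.1343, -0.0822]), 'qd': array([-0.0006, -0.0018, -0.0012, -0.0015, -0.0003,  0.0002, -0.0005]), 'joint_torque': array([  0.0023, -58.9095,   0.6436, -29.1708,  -0.0538,   0.0145,
         0.0001]), 'ee_pos': array([0.2094, 0.5884, 0.2219]), 'tool_rot': array([[-0.9422,  0.3352, -0.0004],
       [ 0.3352,  0.9422, -0.0014],
       [-0.0001, -0.0015, -1.    ]]), 'wrist_force': array([-0.7374, -1.3828, -0.4359]), 'ft_torque': array([-0.0659,  0.0408,  0.0307]), 'grip_force': 0.0, 'grip_width': 1.0015894800142673}
```

View pics/scene0.png

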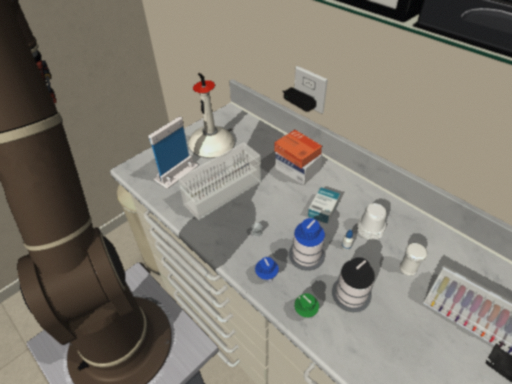

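View pics/top0.png

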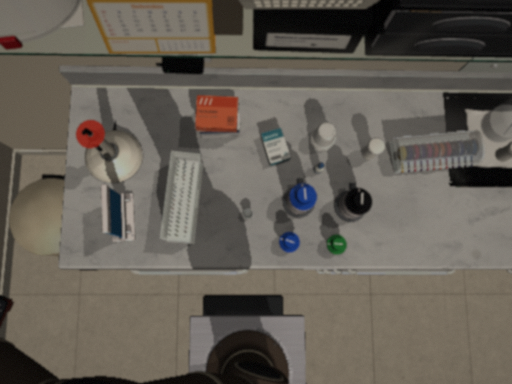

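The top view shows the shield in its rack at about (118,213), the bur stand at (182,197) and the black-capped trap at (353,203). Candidates like cap_a in the top view are the blue cap on the trap (301,198), a small blue one (289,242) and a green one (336,244). Green is excluded and (301,198) is the larger blue one, so I'll confirm it in an enlarged crop.

```bash
python3 - <<'E'
import cv2,numpy as np
t=cv2.imread("pics/top0.png");s=cv2.imread("pics/scene0.png")
def g(im,x,y,w,h,k):
    c=cv2.resize(im[y:y+h,x:x+w],None,fx=k,fy=k,interpolation=cv2.INTER_CUBIC)
    for i in range(x//10*10+10,x+w,10): 
        X=int((i-x)*k); cv2.line(c,(X,0),(X,6 if i%50 else 14),(0,0,255),1); cv2.putText(c,str(i),(X-8,22),0,.28,(0,0,255),1) if i%20==0 else 0
    for i in range(y//10*10+10,y+h,10):
        Y=int((i-y)*k); cv2.line(c,(0,Y),(6,Y),(0,0,255),1); cv2.putText(c,str(i),(8,Y+3),0,.28,(0,0,255),1) if i%20==0 else 0
    return c
a=g(t,85,140,130,110,3.05);b=g(s,140,110,130,110,3.05)
cc=g(t,240,150,150,110,2.6);d=g(s,245,200,150,110,2.6)
def st(a,b):
    return np.hstack([a,b])
r1=st(a,b);r2=st(cc,d);W=max(r1.shape[1],r2.shape[1])
p=lambda r:cv2.copyMakeBorder(r,0,0,0,W-r.shape[1],0)
im=np.vstack([p(r1),p(r2)])[:, :800];im=cv2.resize(im,None,fx=min(1,600/im.shape[0]),fy=min(1,600/im.shape[0]));print(im.shape);cv2.imwrite("pics/c1.png",im)
E
```

```text
(600, 764, 3)
```

View pics/c1.png

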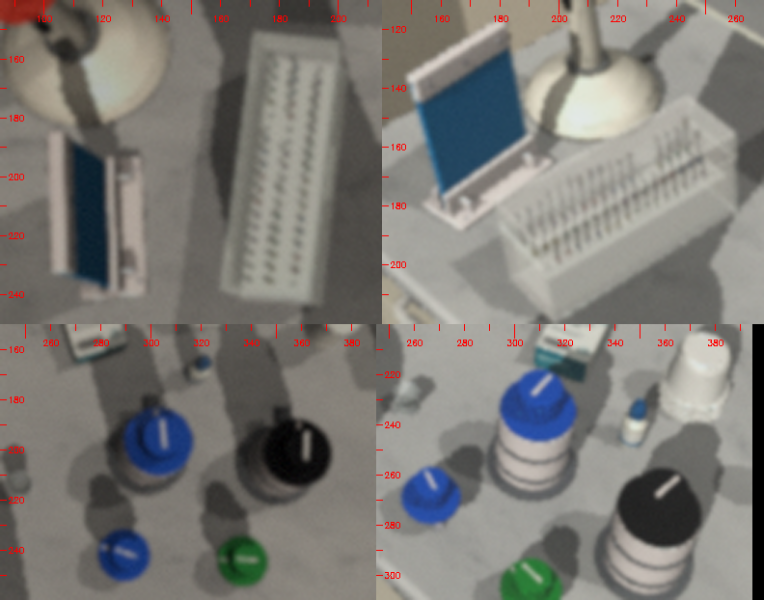

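The crop confirms it: the blue cap at top (302,196) and scene (310,232) sits on the white can and is larger than the loose blue one. Next I'll fit poses from both views.

```bash
cat > h.py <<'E'
import numpy as np,cv2
from scipy.optimize import least_squares
np.set_printoptions(precision=4,suppress=True)
from workcell import arm
P={n:arm.camera_params(n) for n in("scene","top")}
def proj(n,p):
    c=P[n];T=np.linalg.inv(c["cam_to_world"]);q=np.atleast_2d(p)@T[:3,:3].T+T[:3,3]
    f=192/np.tan(np.radians(c["vfov"])/2)
    return np.c_[f*q[:,0]/q[:,2]+c["cx"],f*q[:,1]/q[:,2]+c["cy"]]
def pose(v,loc): # x,y,z,yaw
    c,s=np.cos(v[3]),np.sin(v[3]);l=np.array(loc)
    return np.c_[c*l[:,0]-s*l[:,1],s*l[:,0]+c*l[:,1],l[:,2]]+v[:3]
def tri(a,b,g=(.4,.2,.1)): # top px, scene px
    r=least_squares(lambda v:np.r_[proj("top",v)[0]-a,proj("scene",v)[0]-b],g);return r.x,np.abs(r.fun).max()
def fitbox(ct,cs,v0,fz=None):
    def f(v):
        if fz is not None: v=np.r_[v[:2],fz,v[2]]
        return np.r_[(proj("top",pose(v,[k for k,_ in ct]))-[p for _,p in ct]).ravel(),(proj("scene",pose(v,[k for k,_ in cs]))-[p for _,p in cs]).ravel()]
    r=least_squares(f,v0);return r.x,r.fun.reshape(-1,2)
def cyl(p,parts):
    a=np.linspace(0,2*np.pi,48);L=[]
    for r,z0,z1 in parts:
        for z in(z0,z1):L.append(np.c_[p[0]+r*np.cos(a),p[1]+r*np.sin(a),0*a+p[2]+z])
    return np.vstack(L)
def sil(n,pts):
    m=np.zeros((384*4,512*4),np.uint8);h=cv2.convexHull((proj(n,pts)*4+1.5).astype(np.float32)).round().astype(int)
    M=cv2.moments(h);x,y,w,k=cv2.boundingRect(h);return np.array([M["m10"]/M["m00"],M["m01"]/M["m00"]])/4-.375
def blob(n,im,hsv,near):
    H=cv2.cvtColor(im,cv2.COLOR_RGB2HSV);m=cv2.inRange(H,*map(np.array,hsv))
    k,l,st,ce=cv2.connectedComponentsWithStats(m);i=[j for j in range(1,k) if st[j,4]>15]
    j=min(i,key=lambda j:np.hypot(*(ce[j]-near)))
    h=cv2.convexHull(np.argwhere(l==j)[:,::-1].astype(np.int32));M=cv2.moments(h)
    return np.array([M["m10"]/M["m00"],M["m01"]/M["m00"]]),st[j]
CAP=[(.0375,0,.008),(.022,.008,.040)]
def fitcap(bt,bs,parts=CAP,g=(.4,-.1,.09)):
    r=least_squares(lambda v:np.r_[sil("top",cyl(v,parts))-bt,sil("scene",cyl(v,parts))-bs],g,diff_step=1e-2);return r.x,r.fun
E
python3 - <<'E'
from h import *
t=cv2.imread("pics/top0.png")[:,:,::-1];s=cv2.imread("pics/scene0.png")[:,:,::-1]
k=.001
A=lambda X,Y:(85+X/2.947,140+Y/2.947); B=lambda X,Y:(140+(X-383)/2.947,110+Y/2.947)
L=lambda *a:np.array(a)*k
# shield frame: local x = world -y at yaw -90deg, so use local directly with yaw=-pi/2
ct=[(L(-7,60,180),A(50,132)),(L(-7,-60,180),A(50,273)),(L(7,60,150),A(69,140)),(L(7,-60,150),A(70,276))]
cs=[(L(-7,-60,180),B(407,77)),(L(7,-60,150),B(418,102)),(L(-7,60,180),B(505,27)),(L(7,60,150),B(512,47))]
v,r=fitbox(ct,cs,[.35,.4,0.01,-1.5]);print("shield",v);print(r)
# stand: local x -> world +y (yaw +90): local (x,y)->world (-y,x)
ct=[(L(39,-118,113),A(253,33)),(L(39,118,113),A(222,300)),(L(-39,118,0),A(320,305)),(L(-39,-118,0),A(342,38))]
cs=[(L(39,118,113),B(498,212)),(L(39,-118,113),B(692,95)),(L(-39,-118,113),B(737,133)),(L(-39,-118,0),B(735,195)),(L(-39,118,0),B(548,318))]
v,r=fitbox(ct,cs,[.4,.2,0,1.5]);print("stand",v);print(r)
blue=((105,120,60),(130,255,255))
for near in [(301,198),(289,242)]:pass
bt,q=blob("top",t,blue,(301,198));bs,q2=blob("scene",s,blue,(310,232));print(bt,bs,q,q2)
print("capA",fitcap(bt,bs))
bt,q=blob("top",t,((0,0,0),(180,255,35)),(358,202));bs,q2=blob("scene",s,((0,0,0),(180,255,75)),(358,275));print(bt,bs,q,q2)
C=lambda X,Y:(240+X/2.512,150+(Y-323.6)/2.512); D=lambda X,Y:(245+(X-376.7)/2.512,200+(Y-323.6)/2.512)
print("capB top centre",tri(C(297,453),D(658,503)))
print("lamp red",tri((90,133),(204,87))); print("dish",tri((246,208),(258,228))); print("bottle top",tri(C(204,362),D(640,408)))
for z in(.09,.098):print(proj("top",[0.3997,0,z]))
E
```

```text
shield [ 0.4222  0.3544  0.0048 -1.5249]
[[-0.8733 -0.4594]
 [-1.409   0.2102]
 [ 1.7039 -1.1269]
 [ 1.0068 -0.0182]
 [-1.107   0.034 ]
 [ 0.4897  1.8661]
 [-1.5    -2.1867]
 [ 0.7467  1.048 ]]
stand [0.4704 0.1791 0.0026 1.513 ]
[[-2.1073 -1.3973]
 [ 0.2411 -3.7339]
 [ 1.0305 -0.8011]
 [-0.0166  8.9302]
 [-0.9422 -3.8938]
 [-1.953  -1.4258]
 [ 0.06   -2.0128]
 [ 1.1248  4.1451]
 [ 3.8834  2.1222]]
[302.4073 196.4104] [309.3744 232.3158] [289 184  27  26 497] [295 218  30  28 588]
capA (array([ 0.4694, -0.1482,  0.0939]), array([ 0.0624, -0.0154, -0.0951,  0.0442]))
[354.0355 199.6571] [357.8367 272.8206] [336 184  35  30 548] [341 257  34  32 742]
capB top centre (array([ 0.4547, -0.2966,  0.1069]), np.float64(0.010260517106246425))
lamp red (array([0.6008, 0.3868, 0.2235]), np.float64(0.27299057490287737))
dish (array([0.4471, 0.0036, 0.0047]), np.float64(1.1600651595683757))
bottle top (array([ 0.5647, -0.2087,  0.0603]), np.float64(0.02197668334719083))
[[247.3046 222.2116]]
[[247.3852 221.8843]]
```

```bash
python3 - <<'E'
from h import *
k=.001
A=lambda X,Y:(85+X/2.947,140+Y/2.947); B=lambda X,Y:(140+(X-383)/2.947,110+Y/2.947)
L=lambda *a:np.array(a)*k
ct=[(L(39,-118,113),A(253,33)),(L(39,118,113),A(222,300)),(L(-39,118,0),A(320,305)),(L(-39,-118,113),A(342,38))]
cs=[(L(39,118,113),B(498,212)),(L(39,-118,113),B(692,95)),(L(-39,-118,113),B(737,133)),(L(-39,118,0),B(548,318))]
v,r=fitbox(ct,cs,[.4,.2,1.5],0.0);print("stand",v);print(r)
vs=np.r_[v[:2],0,v[2]]; sh=np.array([.4222,.3544,.0048,-1.5249])
def wire(im,n,v,x,y,z0,z1,col,kx,ox,oy):
    p=[(a*x,b*y,z) for z in(z0,z1) for a,b in((-1,-1),(1,-1),(1,1),(-1,1))]
    q=(proj(n,pose(v,p))-[ox,oy]+.5)*kx
    for i,j in [(0,1),(1,2),(2,3),(3,0),(4,5),(5,6),(6,7),(7,4),(0,4),(1,5),(2,6),(3,7)]:
        cv2.line(im,tuple(int(u*8) for u in q[i]),tuple(int(u*8) for u in q[j]),col,1,cv2.LINE_AA,3)
out=[]
for n,ox,oy in(("top",85,140),("scene",140,100)):
    im=cv2.imread(f"pics/{n}0.png")[oy:oy+120,ox:ox+130];im=cv2.resize(im,None,fx=3.05,fy=3.05,interpolation=cv2.INTER_CUBIC)
    im=cv2.convertScaleAbs(im,alpha=1.3)
    for w in [(vs,.039,.118,0,.113,(0,255,255)),(sh,.007,.06,.15,.18,(0,0,255)),(sh,.004,.06,0,.15,(0,255,0)),(np.r_[sh[:2],0,sh[3]],.032,.068,0,.008,(255,0,255))]: wire(im,n,*w,3.05,ox,oy)
    out.append(im)
cv2.imwrite("pics/o1.png",np.hstack(out))
E
```

```text
stand [0.4665 0.1769 1.4807]
[[ 0.2902 -0.0728]
 [-0.212  -2.7577]
 [ 0.4769  0.972 ]
 [-0.8835  1.0317]
 [-1.7967 -3.067 ]
 [-1.2079  0.5568]
 [ 0.227   0.4535]
 [ 2.3104  3.3213]]
```

View pics/o1.png

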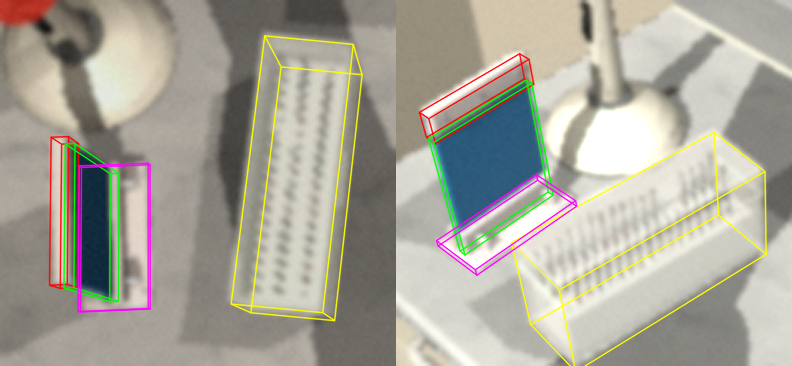

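```bash
cat >> h.py <<'E'
def go(x,y,z,tooly_deg=None):
    o=arm.get_obs();R=o["tool_rot"];d=R.T@(np.array([x,y,z])-o["ee_pos"])*100
    a=np.degrees(np.arctan2(R[1,1],R[0,1]));tw=0 if tooly_deg is None else -((tooly_deg-a+90)%180-90)
    print("trans",d.round(2),"twist",round(tw,2),"t",o["time"],"pos",o["ee_pos"],"q",o["joint_positions"].round(2))
E
python3 - <<'E'
from h import *
k=.001
A=lambda X,Y:(85+X/2.947,140+Y/2.947); B=lambda X,Y:(140+(X-383)/2.947,110+Y/2.947)
L=lambda *a:np.array(a)*k
ct=[(L(39,-118,113),A(253,33)),(L(39,118,113),A(222,300)),(L(-39,-118,113),A(342,38))]
cs=[(L(39,118,113),B(498,212)),(L(39,-118,113),B(692,95)),(L(-39,-118,113),B(737,133)),(L(-39,118,0),(199,216))]
v,r=fitbox(ct,cs,[.4,.2,1.5],0.0);print("stand",v);print(r.round(1))
go(.422,.354,.225,92.6)
E
```

```text
stand [0.4676 0.1762 1.4894]
[[ 0.1 -0.4]
 [ 0.4 -3. ]
 [-1.   0.5]
 [-1.3 -2.9]
 [-1.1  0.4]
 [ 0.5  0.2]
 [ 0.   5.3]]
trans [-27.89 -14.96  -0.29] twist -22.18 t 0.1 pos [0.2094 0.5884 0.2219] q [-1.3   0.41 -0.01  1.6   0.01  1.13 -0.08]
```

Emit:
servo_tool(
  translation=[
    [-4,-2.1,0],
    [-8,-4.3,-0.3],
    [-12,-6.4,-0.3],
    [-16,-8.6,-0.3],
    [-20,-10.7,-0.3],
    [-24,-12.9,-0.3],
    [-27.9,-15,-0.3],
    [-27.9,-15,-0.3],
    [-27.9,-15,-0.3],
  ],
  twist=[-3,-6,-9,-12,-16,-19,-22.2,-22.2,-22.2],
  claw=[8.7,8.7,8.7,8.7,7,6,5,5,5],
)

```text
time: 1.23
ee_pos: [0.4215, 0.3545, 0.2254]
tool_rot: [[-0.999, -0.045, -0.001], [-0.045, 0.999, 0.0], [0.001, 0.0, -1.0]]
wrist_force: [-0.4, 0.7, -0.2]
grip_width: 0.568
grip_force: 0.0
```

```bash
python3 - <<'E'
from h import *
go(.422,.354,.153,92.6)
out=[]
for n,ox,oy in(("top",60,140),("scene",110,70)):
    im=arm.get_image(n)[oy:oy+130,ox:ox+130,::-1];out.append(cv2.resize(im,None,fx=3,fy=3,interpolation=cv2.INTER_CUBIC))
cv2.imwrite("pics/n1.png",np.hstack(out))
E
```

```text
trans [-0.05 -0.05  7.24] twist -0.0 t 1.225 pos [0.4215 0.3545 0.2254] q [-0.81  0.28  0.04  1.78 -0.01  1.08  0.84]
```

View pics/n1.png

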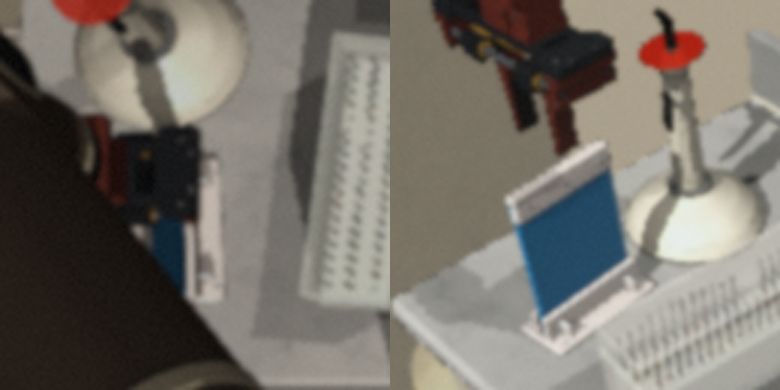

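Emit:
servo_tool(
  translation=[
    [0,0,2],
    [0,0,4],
    [0,0,6],
    [0,0,7],
    [0,0,7],
    [0,0,7],
    [0,0,7],
    [0,0,7],
  ],
  twist=[0,0,0,0,0,0,0,0],
  claw=[5,5,5,5,3,2.2,2.2,2.2],
  force=10,
)

```text
time: 2.33
ee_pos: [0.4223, 0.3542, 0.1561]
tool_rot: [[-0.999, -0.046, 0.001], [-0.046, 0.999, 0.001], [-0.001, 0.001, -1.0]]
wrist_force: [-0.3, 0.3, -0.3]
grip_width: 0.252
grip_force: 0.0
```

Emit:
servo_tool(
  translation=[
    [0,0,0],
    [0,0,0],
    [0,0,0],
    [0,0,0],
  ],
  twist=[0,0,0,0],
  claw=[1.8,1.5,1.2,1.0],
  force=8,
)

```text
time: 2.82
ee_pos: [0.4221, 0.3543, 0.1557]
tool_rot: [[-0.999, -0.046, 0.0], [-0.046, 0.999, 0.0], [-0.0, 0.0, -1.0]]
wrist_force: [0.5, 0.8, -0.1]
grip_width: 0.164
grip_force: 7.9
```

Emit:
servo_tool(
  translation=[
    [0,0,0],
    [0,0,0],
    [0,0,-1],
    [0,0,-2.5],
    [0,0,-4.5],
    [0,0,-7],
    [0,0,-10],
    [0,0,-13],
    [0,0,-15],
    [0,0,-16],
    [0,0,-16],
  ],
  twist=[0,0,0,0,0,0,0,0,0,0,0],
  claw=[1,1,1,1,1,1,1,1,1,1,1],
  force=35,
)

```text
time: 4.2
ee_pos: [0.4223, 0.3535, 0.3163]
tool_rot: [[-0.999, -0.045, 0.001], [-0.045, 0.999, 0.0], [-0.001, 0.0, -1.0]]
wrist_force: [0.6, 0.6, -2.8]
grip_width: 0.156
grip_force: 35.0
```

```bash
python3 - <<'E'
from h import *
# stand front normal angle; foot target
v=np.array([.4676,.1762,1.4894]); n=-np.array([np.cos(v[2]),np.sin(v[2])]); f=v[:2]+.039*n; 
print("n",n,"front centre",f); p=f+.055*n; print("target",p)
go(p[0],p[1],.315,np.degrees(v[2]))
print(arm.get_obs()["wrist_force"])
cv2.imwrite("pics/n2.png",np.hstack([arm.get_image(n)[:,:,::-1] for n in("top","scene")])[:, :])
E
python3 -c "
import cv2;im=cv2.imread('pics/n2.png');cv2.imwrite('pics/n2s.png',im[60:300,512+60:512+360].repeat(2,0).repeat(2,1))"
```

```text
n [-0.0813 -0.9967] front centre [0.4644 0.1373]
target [0.46   0.0825]
trans [ -2.54 -27.25   0.13] twist 7.24 t 4.2 pos [0.4223 0.3535 0.3163] q [-0.82  0.22  0.04  1.65 -0.01  1.28  0.84]
[ 0.6085  0.5955 -2.8463]
```

View pics/n2s.png

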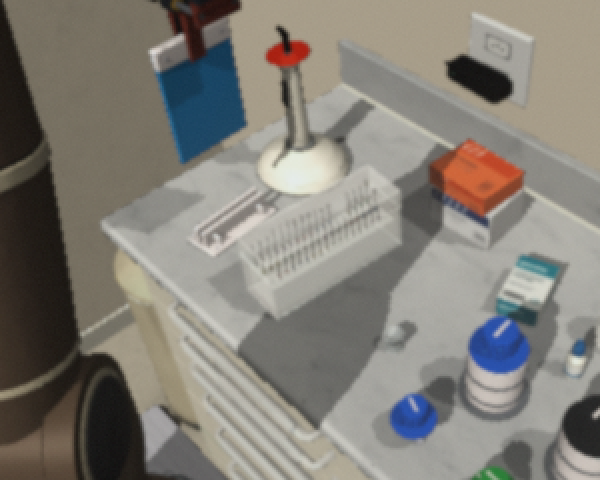

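Emit:
servo_tool(
  translation=[
    [-0.2,-2,0],
    [-0.5,-5,0],
    [-0.9,-9,0],
    [-1.2,-13,0],
    [-1.6,-17,0],
    [-2,-20.5,0],
    [-2.3,-23,0],
    [-2.6,-25.1,0],
    [-2.6,-25.1,0],
    [-2.6,-25.1,0],
    [-2.6,-25.1,0],
  ],
  twist=[0.5,1,2,3,4,5,6,7.2,7.2,7.2,7.2],
  claw=[1,1,1,1,1,1,1,1,1,1,1],
)

```text
time: 5.68
ee_pos: [0.4593, 0.1056, 0.3155]
tool_rot: [[-0.997, 0.078, -0.0], [0.078, 0.997, 0.0], [0.0, 0.0, -1.0]]
wrist_force: [0.8, 0.3, -1.5]
grip_width: 0.157
grip_force: 35.0
```

Emit:
servo_tool(
  translation=[
    [0,0,2],
    [0,0,5],
    [0,0,8],
    [0,0,11],
    [0,0,13],
    [0,0,14],
    [0,0,14.5],
    [0,0,14.5],
    [0,0,14.5],
  ],
  twist=[0,0,0,0,0,0,0,0,0],
  claw=[1,1,1,1,1,1,1,1,1],
)

```text
time: 6.8
ee_pos: [0.46, 0.1046, 0.1713]
tool_rot: [[-0.997, 0.08, 0.001], [0.08, 0.997, 0.001], [-0.001, 0.001, -1.0]]
wrist_force: [0.2, -0.2, -2.0]
grip_width: 0.162
grip_force: 35.0
```

```bash
python3 - <<'E'
from h import *
go(.4616,.1034,.15,85.34)
print(arm.get_obs()["wrist_force"])
out=[]
for n,ox,oy in(("top",140,130),("scene",150,100)):
    im=arm.get_image(n)[oy:oy+130,ox:ox+130,::-1];out.append(cv2.resize(im,None,fx=3,fy=3,interpolation=cv2.INTER_CUBIC))
cv2.imwrite("pics/n3.png",np.hstack(out))
E
```

```text
trans [-0.17 -0.11  2.13] twist 0.08 t 6.8 pos [0.46   0.1046 0.1713] q [-0.52  0.2   0.22  2.03 -0.06  0.91  1.22]
[ 0.1998 -0.188  -2.0142]
```

View pics/n3.png

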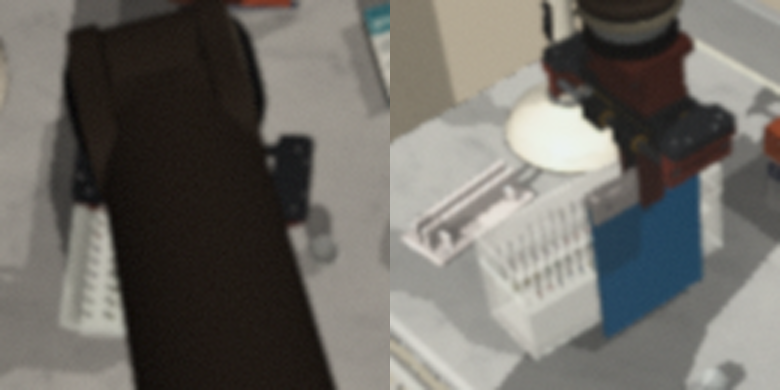

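Emit:
servo_tool(
  translation=[
    [0,0,0.7],
    [0,0,1.2],
    [0,0,1.6],
    [0,0,1.8],
    [0,0,1.8],
  ],
  twist=[0,0,0,0,0],
  claw=[1,1,1,1,1],
)

```text
time: 7.52
ee_pos: [0.4595, 0.1044, 0.1525]
tool_rot: [[-0.997, 0.08, -0.0], [0.08, 0.997, -0.0], [0.0, -0.0, -1.0]]
wrist_force: [-0.2, -0.2, -1.3]
grip_width: 0.156
grip_force: 35.0
```

Emit:
servo_tool(
  translation=[
    [0,0,0.2],
    [0,0,0.4],
    [0,0,0.4],
  ],
  twist=[0,0,0],
  claw=[1,1,1],
)

```text
time: 7.9
ee_pos: [0.4594, 0.1044, 0.1485]
tool_rot: [[-0.997, 0.08, -0.0], [0.08, 0.997, -0.0], [0.0, -0.0, -1.0]]
wrist_force: [-0.3, -0.3, -1.0]
grip_width: 0.157
grip_force: 35.0
```

Emit:
servo_tool(
  translation=[
    [0,0,0.15],
    [0,0,0.3],
    [0,0,0.3],
  ],
  twist=[0,0,0],
  claw=[1,1,1],
)

```text
time: 8.28
ee_pos: [0.4599, 0.1047, 0.1477]
tool_rot: [[-0.997, 0.08, 0.001], [0.08, 0.997, 0.001], [-0.001, 0.001, -1.0]]
wrist_force: [-6.2, -0.9, 21.1]
grip_width: 0.158
grip_force: 35.0
```

Emit:
servo_tool(
  translation=[
    [0,0,0.15],
    [0,0,0.3],
    [0,0,0.3],
  ],
  twist=[0,0,0],
  claw=[1,1,1],
)

```text
time: 8.65
ee_pos: [0.4613, 0.1051, 0.1469]
tool_rot: [[-0.997, 0.08, 0.004], [0.08, 0.997, 0.003], [-0.004, 0.003, -1.0]]
wrist_force: [-11.7, -2.6, 42.1]
grip_width: 0.157
grip_force: 35.0
```

Emit:
servo_tool(
  translation=[
    [0,0,-0.3],
    [0,0,-0.5],
    [0,0,-0.5],
    [0,0,-0.5],
  ],
  twist=[0,0,0,0],
  claw=[1,1,1,1],
  force=10,
)

```text
time: 9.15
ee_pos: [0.4593, 0.1044, 0.1472]
tool_rot: [[-0.997, 0.08, -0.001], [0.08, 0.997, -0.0], [0.001, -0.0, -1.0]]
wrist_force: [-0.4, 0.1, -1.0]
grip_width: 0.159
grip_force: 10.0
```

Emit:
servo_tool(
  translation=[
    [0,0.1,0],
    [0,0.3,0],
    [0,0.5,0],
    [0,0.7,0],
    [0,0.9,0],
    [0,1.1,0],
    [0,1.3,0],
    [0,1.5,0],
    [0,1.7,0],
    [0,1.7,0],
  ],
  twist=[0,0,0,0,0,0,0,0,0,0],
  claw=[1.5,1.8,2.1,2.4,2.7,3.0,3.3,3.5,3.5,3.5],
)

```text
time: 10.4
ee_pos: [0.4609, 0.1216, 0.1476]
tool_rot: [[-0.997, 0.08, 0.0], [0.08, 0.997, 0.0], [-0.0, 0.0, -1.0]]
wrist_force: [-0.3, 1.1, 0.3]
grip_width: 0.395
grip_force: 0.0
```

Continue to c ≈ 38 mm with the fingers around the strip.

Emit:
servo_tool(
  translation=[
    [0,0.3,0],
    [0,0.6,0],
    [0,0.9,0],
    [0,1.2,0],
    [0,1.5,0],
    [0,1.8,0],
    [0,2.1,0],
    [0,2.1,0],
    [0,2.1,0],
  ],
  twist=[0,0,0,0,0,0,0,0,0],
  claw=[3.5,3.5,3.5,3.5,3.5,3.5,3.5,3.5,3.5],
)

```text
time: 11.52
ee_pos: [0.4626, 0.1423, 0.1477]
tool_rot: [[-0.997, 0.08, 0.0], [0.08, 0.997, 0.0], [-0.0, 0.0, -1.0]]
wrist_force: [0.3, 1.0, 1.3]
grip_width: 0.402
grip_force: 0.2
```

```bash
python3 - <<'E'
from h import *
go(.46,.1,.15);print(arm.get_obs()["wrist_force"])
im=arm.get_image("scene")[100:230,150:320,::-1];cv2.imwrite("pics/n4.png",cv2.resize(im,None,fx=4,fy=4,interpolation=cv2.INTER_CUBIC))
E
```

```text
trans [-0.08 -4.24 -0.23] twist 0 t 11.525 pos [0.4626 0.1423 0.1477] q [-0.57  0.26  0.2   2.03 -0.07  0.86  1.16]
[0.3161 0.9762 1.2588]
```

View pics/n4.png

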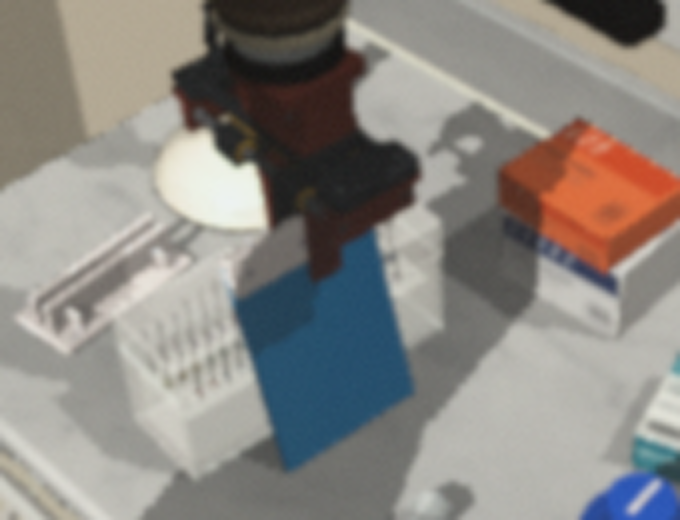

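Emit:
servo_tool(
  translation=[
    [0,0.3,0],
    [0,0.6,0],
    [0,0.9,0],
    [0,1.1,0],
    [0,1.1,0],
  ],
  twist=[0,0,0,0,0],
  claw=[4,4.6,5.2,5.7,5.7],
)

```text
time: 12.2
ee_pos: [0.4634, 0.1535, 0.1476]
tool_rot: [[-0.997, 0.08, 0.0], [0.08, 0.997, 0.0], [-0.0, 0.0, -1.0]]
wrist_force: [0.0, -0.1, 0.4]
grip_width: 0.651
grip_force: 0.0
```

Emit:
servo_tool(
  translation=[
    [0,0.2,0],
    [0,0.4,0],
    [0,0.4,0],
  ],
  twist=[0,0,0],
  claw=[5.7,5.7,5.7],
)

```text
time: 12.58
ee_pos: [0.4638, 0.1575, 0.1476]
tool_rot: [[-0.997, 0.08, 0.0], [0.08, 0.997, 0.0], [-0.0, 0.0, -1.0]]
wrist_force: [-0.6, 0.3, -1.0]
grip_width: 0.65
grip_force: 0.0
```

Emit:
servo_tool(
  translation=[
    [0,-0.5,0],
    [0,-0.5,-1],
    [0,-0.5,-3],
    [0,-0.5,-6],
    [0,-0.5,-9],
    [0,-0.5,-9],
  ],
  twist=[0,0,0,0,0,0],
  claw=[5.7,5.7,5.7,5.7,6.5,6.5],
)

```text
time: 13.32
ee_pos: [0.4647, 0.1527, 0.2403]
tool_rot: [[-0.997, 0.08, 0.004], [0.08, 0.997, 0.002], [-0.004, 0.003, -1.0]]
wrist_force: [-0.7, 0.2, -0.4]
grip_width: 0.742
grip_force: 0.0
```

```bash
python3 - <<'E'
from h import *
go(.4694,-.1482,.2)
im=arm.get_image("scene")[100:300,140:380,::-1];cv2.imwrite("pics/n5.png",cv2.resize(im,None,fx=3,fy=3,interpolation=cv2.INTER_CUBIC))
E
```

```text
trans [ -2.87 -29.96   3.97] twist 0 t 13.325 pos [0.4647 0.1527 0.2403] q [-0.6   0.15  0.21  1.91 -0.04  1.08  1.11]
```

View pics/n5.png

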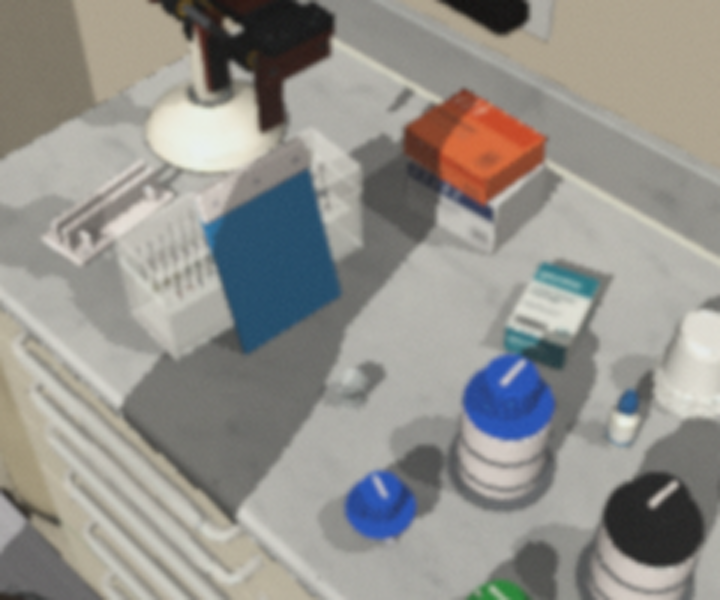

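The shield leans on the stand's front edge, foot on the worktop and clear of both ends. Next is the blue cap.

Emit:
servo_tool(
  translation=[
    [-0.2,-2,0],
    [-0.5,-5,0],
    [-0.9,-9,0],
    [-1.3,-13.5,0],
    [-1.7,-18,0],
    [-2.1,-22,0],
    [-2.5,-26,0],
    [-2.7,-29,0],
    [-2.9,-30,0],
    [-2.9,-30,0],
    [-2.9,-30,0],
  ],
  twist=[5,14,24,34,44,54,64,74,84,85.4,85.4],
  claw=[6.5,6.5,6.5,6.5,6.5,6.5,6.5,6.5,6.5,6.5,6.5],
)

```text
time: 14.75
ee_pos: [0.468, -0.1482, 0.2371]
tool_rot: [[-0.004, 1.0, -0.001], [1.0, 0.004, 0.0], [0.0, -0.001, -1.0]]
wrist_force: [-0.7, 0.2, 0.2]
grip_width: 0.738
grip_force: 0.0
```

```bash
python3 - <<'E'
from h import *
go(.4694,-.1482,.104,0)
im=arm.get_image("scene")[:,:,::-1];cv2.imwrite("pics/s6.png",im)
E
```

```text
trans [-0.    0.15 13.31] twist 0.24 t 14.75 pos [ 0.468  -0.1482  0.2371] q [-0.31  0.18  0.6   1.92 -0.11  1.08  0.34]
```

Emit:
servo_tool(
  translation=[
    [0,0.15,3],
    [0,0.15,6],
    [0,0.15,9],
    [0,0.15,11],
    [0,0.15,12.5],
    [0,0.15,13.2],
    [0,0.15,13.2],
  ],
  twist=[0,0,0,0,0,0,0],
  claw=[6.5,6.5,6.5,6.5,6.5,6.5,6.5],
)

```text
time: 15.68
ee_pos: [0.4698, -0.1489, 0.1056]
tool_rot: [[-0.001, 1.0, -0.0], [1.0, 0.001, 0.0], [0.0, -0.0, -1.0]]
wrist_force: [0.8, -0.5, 0.3]
grip_width: 0.738
grip_force: 0.0
```

Emit:
servo_tool(
  translation=[
    [0,0,0],
    [0,0,0],
    [0,0,0],
    [0,0,0],
    [0,0,0],
  ],
  twist=[0,0,0,0,0],
  claw=[5.5,4.8,4.2,4,4],
  force=10,
)

```text
time: 16.3
ee_pos: [0.4701, -0.1491, 0.106]
tool_rot: [[-0.0, 1.0, 0.001], [1.0, 0.0, 0.0], [0.0, 0.001, -1.0]]
wrist_force: [-0.7, 0.4, 6.2]
grip_width: 0.5
grip_force: 10.0
```

Emit:
servo_tool(
  translation=[
    [0,0,0],
    [0,0,0],
    [0,0,0],
    [0,0,0],
    [0,0,0],
    [0,0,0],
    [0,0,0],
  ],
  twist=[0,0,5,10,14,18,18],
  claw=[4,4,4,4,4,4,4],
  force=25,
)

```text
time: 17.18
ee_pos: [0.4704, -0.149, 0.1061]
tool_rot: [[0.309, 0.951, 0.001], [0.951, -0.309, -0.0], [0.0, 0.001, -1.0]]
wrist_force: [-0.1, 0.2, 6.5]
grip_width: 0.497
grip_force: 25.0
```

```bash
python3 - <<'E'
from h import *
o=arm.get_obs();print(o["wrist_force"],o["ft_torque"],o["tool_rot"][:,1])
E
```

```text
[-0.1429  0.2217  6.5307] [0.015  0.1229 0.1724] [ 0.9512 -0.3087  0.001 ]
```

Emit:
servo_tool(
  translation=[
    [0,0,0],
    [0,0,0],
    [0,0,0],
    [0,0,0],
    [0,0,0],
  ],
  twist=[4,8,12,14,14],
  claw=[4,4,4,4,4],
)

```text
time: 17.8
ee_pos: [0.47, -0.149, 0.106]
tool_rot: [[0.529, 0.849, 0.0], [0.849, -0.529, 0.0], [0.0, 0.0, -1.0]]
wrist_force: [-2.2, 0.3, 7.3]
grip_width: 0.497
grip_force: 25.0
```

```bash
python3 - <<'E'
from h import *
o=arm.get_obs();print(o["wrist_force"],o["ft_torque"],o["tool_rot"][:,1])
E
```

```text
[-2.1553  0.3009  7.263 ] [0.0923 0.3634 0.3808] [ 0.8487 -0.5289  0.0002]
```

Emit:
servo_tool(
  translation=[
    [0,0,0],
    [0,0,0],
    [0,0,0],
    [0,0,0],
  ],
  twist=[-5,-10,-14,-14],
  claw=[4,4,4,4],
)

```text
time: 18.3
ee_pos: [0.4703, -0.1492, 0.106]
tool_rot: [[0.309, 0.951, 0.001], [0.951, -0.309, 0.0], [0.0, 0.001, -1.0]]
wrist_force: [-0.0, 0.3, 5.7]
grip_width: 0.495
grip_force: 25.0
```

```bash
python3 - <<'E'
from h import *
o=arm.get_obs();print(o["wrist_force"],o["ft_torque"],o["tool_rot"][:,1])
E
```

```text
[-0.0282  0.3248  5.6869] [0.0566 0.1302 0.124 ] [ 0.9511 -0.3088  0.001 ]
```

Emit:
servo_tool(
  translation=[
    [0,0,0],
    [0,0,0],
    [0,0,0],
    [0,0,0],
    [0,0,0],
    [0,0,0],
  ],
  twist=[-5,-10,-15,-20,-25,-25],
  claw=[4,4,4,4,4,4],
)

```text
time: 19.05
ee_pos: [0.4702, -0.1493, 0.106]
tool_rot: [[-0.122, 0.993, 0.001], [0.993, 0.122, -0.0], [-0.0, 0.001, -1.0]]
wrist_force: [0.9, 0.6, 5.8]
grip_width: 0.495
grip_force: 25.0
```

```bash
python3 - <<'E'
from h import *
o=arm.get_obs();print(o["wrist_force"],o["ft_torque"],o["tool_rot"][:,1])
E
```

```text
[0.892  0.5863 5.7713] [-0.0308  0.1297  0.1269] [0.9925 0.1218 0.001 ]
```

Emit:
servo_tool(
  translation=[
    [0,0,0],
    [0,0,0],
    [0,0,0],
    [0,0,0],
    [0,0,0],
    [0,0,0],
  ],
  twist=[-6,-12,-18,-24,-30,-30],
  claw=[4,4,4,4,4,4],
)

```text
time: 19.8
ee_pos: [0.4702, -0.1492, 0.106]
tool_rot: [[-0.602, 0.798, 0.001], [0.798, 0.602, -0.0], [-0.001, 0.001, -1.0]]
wrist_force: [0.3, -0.8, 5.2]
grip_width: 0.498
grip_force: 25.0
```

```bash
python3 - <<'E'
from h import *
o=arm.get_obs();print(o["wrist_force"],o["ft_torque"],o["tool_rot"][:,1],o["joint_positions"])
E
```

```text
[ 0.2521 -0.7675  5.1531] [-0.0413  0.1012  0.1726] [0.7985 0.6021 0.0008] [-0.1013  0.3441  0.3811  2.0544 -0.181   0.7732  1.0356]
```

Emit:
servo_tool(
  translation=[
    [0,0,0],
    [0,0,0],
    [0,0,0],
    [0,0,0],
    [0,0,0],
    [0,0,0],
  ],
  twist=[-5,-10,-15,-20,-25,-25],
  claw=[4,4,4,4,4,4],
)

```text
time: 20.55
ee_pos: [0.471, -0.1489, 0.1059]
tool_rot: [[-0.882, 0.471, 0.002], [0.471, 0.882, 0.0], [-0.002, 0.001, -1.0]]
wrist_force: [4.6, 1.5, 0.9]
grip_width: 0.496
grip_force: 25.0
```

```bash
python3 - <<'E'
from h import *
o=arm.get_obs();print(o["wrist_force"],o["ft_torque"],o["tool_rot"][:,1],o["joint_positions"])
E
```

```text
[4.5901 1.4914 0.9227] [ 0.3954 -1.0651 -0.2722] [0.4712 0.882  0.0012] [-0.0204  0.3373  0.2798  2.049  -0.1327  0.7697  1.42  ]
```

Emit:
servo_tool(
  translation=[
    [0,0,-0.2],
    [0,0,-0.5],
    [0,0,-0.8],
    [0,0,-0.8],
  ],
  twist=[0,0,0,0],
  claw=[4,4,4,4],
)

```text
time: 21.05
ee_pos: [0.4697, -0.1494, 0.1139]
tool_rot: [[-0.883, 0.47, 0.0], [0.47, 0.883, -0.0], [-0.0, -0.0, -1.0]]
wrist_force: [2.0, -1.9, -2.2]
grip_width: 0.496
grip_force: 25.0
```

```bash
python3 - <<'E'
from h import *
o=arm.get_obs();print(o["wrist_force"],o["ft_torque"],o["ee_pos"])
E
```

```text
[ 1.9618 -1.9205 -2.1504] [-0.4257 -0.6794 -0.1731] [ 0.4697 -0.1494  0.1139]
```

Emit:
servo_tool(
  translation=[
    [0,0,0],
    [0,0,-1],
    [0,0,-2],
    [0,0,-3.2],
    [0,0,-4.5],
    [0,0,-6],
    [0,0,-7],
    [0,0,-7.5],
    [0,0,-7.5],
    [0,0,-7.5],
  ],
  twist=[0,0,0,0,0,0,0,0,0,0],
  claw=[4,4,4,4,4,4,4,4,4,4],
  force=35,
)

```text
time: 22.3
ee_pos: [0.4695, -0.149, 0.1882]
tool_rot: [[-0.883, 0.469, -0.001], [0.469, 0.883, 0.0], [0.001, -0.0, -1.0]]
wrist_force: [0.3, 0.7, -1.6]
grip_width: 0.493
grip_force: 35.0
```

```bash
python3 - <<'E'
from h import *
o=arm.get_obs();print(o["wrist_force"],o["ft_torque"],o["ee_pos"])
im=arm.get_image("scene")[90:320,150:400,::-1];cv2.imwrite("pics/n7.png",cv2.resize(im,None,fx=2.6,fy=2.6,interpolation=cv2.INTER_CUBIC))
E
```

```text
[ 0.3274  0.6748 -1.6253] [-0.0147  0.0018  0.0142] [ 0.4695 -0.149   0.1882]
```

View pics/n7.png

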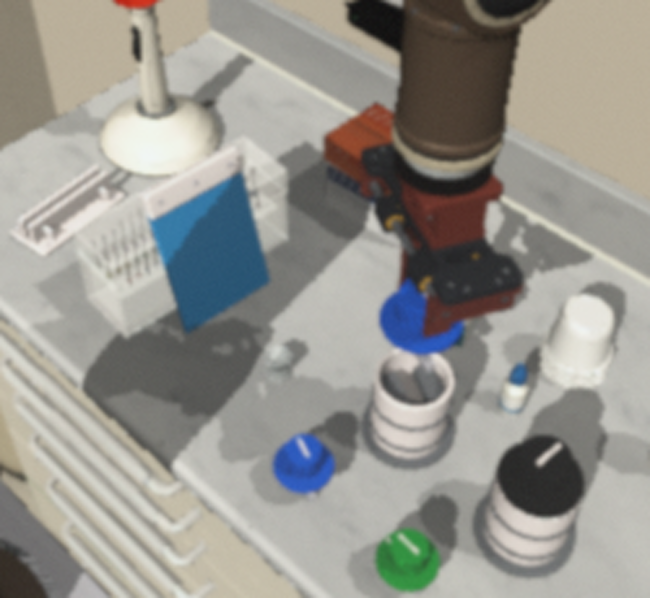

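Emit:
servo_tool(
  translation=[
    [0,0,-1],
    [0,0,-2],
    [0,0,-2],
    [0,0,-2],
    [0,0,-2],
  ],
  twist=[0,0,0,0,0],
  claw=[4,4,4,4,4],
)

```text
time: 22.98
ee_pos: [0.4696, -0.149, 0.2084]
tool_rot: [[-0.883, 0.469, -0.0], [0.469, 0.883, 0.0], [0.0, -0.0, -1.0]]
wrist_force: [-0.3, -0.2, -1.2]
grip_width: 0.495
grip_force: 35.0
```

```bash
python3 - <<'E'
from h import *
im=arm.get_image("scene")
bs,q=blob("scene",im,((105,120,60),(130,255,255)),(311,210));print(bs,q)
o=arm.get_obs();print(o["ee_pos"],o["grip_force"],"expected cap centroid px",sil("scene",cyl([.4695,-.149,o["ee_pos"][2]-.016],CAP)))
print(arm.finish_job())
E
```

```text
[311.6135 207.0091] [297 191  32  29 469]
[ 0.4696 -0.149   0.2084] 34.99901533126831 expected cap centroid px [313.2131 205.679 ]
the job is handed in; nothing more can be done
None
```

I handed the job in at about 23 s: the shield leans on the bur stand's trap-facing side, clear of its ends. The blue cap is unlocked and held upright above its trap, its stem by my estimate about 6 cm clear of the can; I never touched the black cap, bottle or dish.

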